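# Stand fallen glaze test tiles back on their feet

### The arm

A 6-joint arm with a two-finger parallel gripper is mounted at the origin on the work surface. World frame = base frame: x ahead of the robot, y to its left, z up, the work surface at z = 0. Lengths are in m, angles in degrees, forces in N, time in s.
With the tool pointing down it reaches from about 0.25 to 0.725 m from the base axis. Payload 9.7 kg.
Tool frame: the origin (TCP) lies on the centre line of the jaws, within the pads' length; the fingertips stand bot.nose_length ahead of it and the grasp point (between the pads) lies 11 mm behind it (bot.nose_length is the distance from the TCP to the fingertips, in m); z points along the fingers, y is the line along which they close (so a half turn about z gives the same grasp; the last joint's range is limited). The gripper opens to 85 mm and grips with 20 to 120 N. Pads are 22 mm wide; open, the fingers measure 114 mm over their backs; the gripper's body (76 mm by 85 mm) begins 54 mm behind the grasp point. The pads swing forward as they close: fully open they stand 13 mm farther back than shut.
Start: joints at [69.328, 4.979, 10.078, 95.1, 0, 90], TCP at [0.194, 0.515, 0.239] pointing down, gripper open.
Joint ranges: [-179.16, 179.16], [-48.56, 103.87], [-65.8, 70.77], [-126.05, 130.52], [-82.76, 87.17], [-180, 180]. Speed limits (degrees/s): [127.2, 127.2, 147.25, 180, 180, 180].

### API

Orientations are given as [roll, pitch, yaw] about the fixed x, y, z axes, in that order (R = Rz(yaw) Ry(pitch) Rx(roll)).
In Python, from workcell import bot gives the robot as it stands. The module is installed in compiled form; this text tells all that it offers.
- The arm moves only by the shell command python3 -m inch 'ROWS' [OPENING] [FORCE]. ROWS is JSON, a list of rows, each a list of 4 numbers: the shift along the world's x, y, z in cm, then the turn about the world's z in degrees. A call has exactly 8 rows; each row is the pose to reach, as a shift and turn from the pose commanded when the call began; what a row does not reach only later rows make up. A row lasts 1/8 s, in which the tool goes at most 62.5 mm and 10.7 degrees, less where a joint would pass 70% of its speed; a pose out of reach is approached as far as the arm can. A call with a gripper value outside its range is refused whole. OPENING is the finger opening in cm, from 0 to 8.54, set as the call begins (- or left out, the last holds). The fingers move at their own pace and stop on an object; FORCE is the grip in N (left out, the last holds). Time passes only in rows, so rows that repeat a pose let the fingers close, or fill a call up. It gives the time, the measured TCP pose, the force, the opening and the grip force at its end, in the units of the state.
- bot.get_obs(): the state, without advancing time (a new reading comes with each control period).
- bot.camera(name): name is "scene" or "top" or "wrist"; returns a dict with "img" (480x640x3 uint8, red, green, blue), "fovy" (degrees; the focal length in pixels is half the picture's height over the tangent of half this angle, whatever the lens; pixels are square), "cx", "cy" (the principal point, pixels), "R" (3x3) and "t" (3): a world point X has camera coordinates R X + t; the wrist camera has in their place "mount" (4x4, takes a point from camera to tool coordinates, whose origin is the TCP and whose axes are the flange's). Camera axes: x right, y down, z forward; pixel columns grow to the right and rows downward; lengths in m; the calibration is good to about 2 mm. A picture is of the moment at which its call begins: read the wrist's pose just before it. There is no depth.
- bot.job_done(): hands the job in; it is judged then, once.
Trained networks look in a picture, given as the dict that the camera call returned (one of the last four; its "shot" number tells which), for a name from the list of things; names that differ only in an ending like _2 or _b are one class to them, and where a whole thing is asked for, a point or a joint stands for the part that bears it (a point fixed in the world has none). Each returns a list of dicts, best first, with "score" (0 to 1); they miss things now and then, are a little off and sometimes report something else, mostly with a low value. They report only what shows in the picture. A call takes as long as a camera call. They do not tell look-alikes from the thing itself.
- bot.find_in(thing, picture): "point" ([column, row] in pixels, amid what is visible of it).
- bot.landmark_of(thing, picture): "point" ([column, row] in pixels: a listed point, or the origin of a listed thing).
The state is a dict: "time": time; "q": joint angles; "qd": joint speeds; "joint_efforts": joint torques, N m; "ee_pos": TCP position; "tcp_rot": TCP orientation; "wrist_force": force on the tool from outside, world axes, zero at the start; "torque": the same for the moment, N m; "opening": finger opening in m; "grasp_force": force on a finger pad.
Only numpy, scipy, OpenCV 4.12 (cv2) and the standard library are available. Lean on these libraries where they do the work, as an engineer would, in place of code of your own. Each camera call takes 0.05 s, during which the arm holds its last target. There are 200 camera calls.

### The job

Two of the L-shaped test tiles on the ware board have fallen on their backs. Tip each of them back up onto its foot, on the spot where it lies, by pushing gently on its bare foot with a fingertip: do not pick the tiles up, slide them along or press on their fresh glaze. Leave the standing tiles, the stemmed cup beside them and everything else on the table as they are.

Things in the scene. Friction and masses are not known exactly. Their poses are not given: they have to be found in the camera images.
- tile_a: Fallen L-shaped test tile of tan clay, 100 g: panel 70 mm tall, 52 wide, 7 thick, front glazed white with brush strokes; bare foot 50 mm long from the panel's back, 52 wide, 10 thick, square to the panel like a bookend. Origin: middle of the heel edge, where panel back and foot underside meet. Own x: from heel up the panel; z: from heel along the foot; y: along the heel edge.
- tile_b: The other fallen tile, same shape, size and axes. Both lie on the panel's back, glaze up: x level along the lying panel, z up along the foot, which stands on end like a low wall (foot x 0 to 10 mm, z 0 to 50; panel x 10 to 70, z 0 to 7; glaze: the panel's upper side). Stood up again: x up, z level, the foot flat on the board.
- push_a (a point): Upper end of tile_a's foot, middle of the edge on its inner side (x 10, z 50 mm in the tile's frame), about 50 mm over the board while it lies. Pushed on the inner side just below this edge, level towards the tile's -x, the tile tips about its heel edge, which stays put by friction; pushed lower than about 35 mm over the board it may slide instead.
- push_b (a point): The same point of tile_b. As a tile tips, its foot swings over and down in a quarter circle about the heel edge, and the panel rises behind the finger to stand 43 mm from the foot's end; past about 55 degrees from lying it falls onto its foot by itself, and a finger above the foot's outer end stays clear of the glaze.
- tile_c: A standing test tile, same shape, size and axes as tile_a. It stands upright on its foot: x up, z level along the foot (towards the robot, give or take its yaw), panel top 70 mm over the board. Leave it alone.
- tile_d: The other standing test tile, as tile_c. Leave it alone.
- ware_board: Plain wooden ware board, fixed to the table, 220 mm (its x) by 720 mm (its y), its upper face 30 mm above the table; tiles and stemmed cup stand on it in a loose row along its y, their middles about 130 mm apart. Origin: under its centre, at table height; z up.
- stem_cup: Black stemmed wine cup standing in the row on the board, 72 mm across the rim, 56 mm tall; origin under its foot, z up. Leave it alone.
- teacup: White teacup on the table behind the board, 86 mm across, 62 mm tall; origin under its centre.
- water_mug: White mug on the table behind the board, 72 mm across without its handle, 78 mm tall; origin under its centre.
- brush: Bamboo painting brush, 216 mm long, 9 mm thick, lying on the table between robot and board; origin about its middle.
- dish: Small white dish, 90 mm across, 22 mm tall, on the table between robot and board; origin under its centre.
Mind the look-alikes: they are no part of the job. Leave any green, pink or red look-alike of the tile_b alone.

How it is judged:
By the outcome, as a careful person would: the job done as asked, in the order asked, and still so for the second after the job is handed in, with the robot touching nothing.
It also fails if it takes over 56 s, if anything falls off the work surface, if the arm or the gripper's body presses on something with over 40 N, if the wrist force passes 120 N, or if a joint passes its speed limit or range.

## Working session

There is one attempt and no reset: what is moved stays moved. The work goes in short steps, Python scripts to look and compute and a shell command to move; the robot and the scene stay as the last step left them, time stands still between calls to the robot, and variables do not carry over. Pictures are saved under pics/ and viewed, at most 12 in all, crops included, and the job is handed in when it is done.

```bash
mkdir -p pics
cat > h.py <<'E'
import numpy as np, cv2
from workcell import bot
def cam(n):
    o=bot.get_obs(); p=bot.camera(n)
    f=p["img"].shape[0]/2/np.tan(np.radians(p["fovy"]/2))
    if n=="wrist":
        from scipy.spatial.transform import Rotation as Ro
        T=np.eye(4); r=np.array(o["tcp_rot"]); T[:3,:3]=r if r.shape==(3,3) else Ro.from_euler("xyz",r,degrees=True).as_matrix()
        T[:3,3]=o["ee_pos"]; M=np.linalg.inv(T@np.array(p["mount"])); R,t=M[:3,:3],M[:3,3]
    else: R,t=np.array(p["R"]),np.array(p["t"])
    p["P"]=(f,R,t); return p
def at_z(p,uv,z):
    f,R,t=p["P"]; d=R.T@np.array([(uv[0]-p["cx"])/f,(uv[1]-p["cy"])/f,1]); c=-R.T@t
    return c+d*(z-c[2])/d[2]
def save(p,n,box=None,s=1):
    im=p["img"][:,:,::-1]
    if box: im=im[box[1]:box[3],box[0]:box[2]]
    cv2.imwrite("pics/"+n,cv2.resize(im,None,fx=s,fy=s,interpolation=cv2.INTER_CUBIC))
E
python3 - <<'E'
from h import *
o=bot.get_obs(); print(o["ee_pos"],o["tcp_rot"],o["opening"],bot.nose_length)
for n in("top","scene"):
    p=cam(n); save(p,n+".png"); print(n, p["fovy"])
    for th,z in(("tile_a",.03),("push_a",.08),("stem_cup",.03),("tile_c",.03)):
        for d in bot.landmark_of(th,p): print(th,np.round(d["point"]),round(d["score"],2),np.round(at_z(p,d["point"],z),3))
E
```

```text
[0.19408642 0.5143748  0.23859078] [-1.79923728e+02  1.04158461e-03  1.59327874e+02] 0.08534545181324374 0.008
top 54.396116381669266
tile_a [319. 112.] 0.96 [ 0.795 -0.032  0.03 ]
tile_a [254. 222.] 0.92 [0.565 0.096 0.03 ]
tile_a [324. 224.] 0.9 [ 0.565 -0.045  0.03 ]
tile_a [490. 157.] 0.88 [ 0.707 -0.38   0.03 ]
tile_a [452. 392.] 0.76 [ 0.238 -0.305  0.03 ]
tile_a [192. 234.] 0.74 [0.538 0.219 0.03 ]
tile_a [384. 255.] 0.72 [ 0.505 -0.167  0.03 ]
push_a [462. 396.] 0.95 [ 0.242 -0.309  0.08 ]
push_a [184. 229.] 0.94 [0.544 0.221 0.08 ]
push_a [318. 107.] 0.89 [ 0.786 -0.029  0.08 ]
push_a [332. 217.] 0.85 [ 0.573 -0.06   0.08 ]
push_a [493. 147.] 0.68 [ 0.714 -0.369  0.08 ]
stem_cup [452. 247.] 0.67 [ 0.522 -0.305  0.03 ]
tile_c [319. 112.] 0.96 [ 0.795 -0.032  0.03 ]
tile_c [254. 222.] 0.92 [0.565 0.096 0.03 ]
tile_c [324. 224.] 0.9 [ 0.565 -0.045  0.03 ]
tile_c [490. 157.] 0.88 [ 0.707 -0.38   0.03 ]
tile_c [452. 392.] 0.76 [ 0.238 -0.305  0.03 ]
tile_c [192. 234.] 0.74 [0.538 0.219 0.03 ]
tile_c [384. 255.] 0.72 [ 0.505 -0.167  0.03 ]
scene 54.76042828384398
tile_a [309. 264.] 0.92 [ 0.567 -0.042  0.03 ]
tile_a [367. 168.] 0.84 [ 0.261 -0.287  0.03 ]
tile_a [394. 356.] 0.76 [0.55 0.22 0.03]
tile_a [300. 221.] 0.75 [ 0.52  -0.172  0.03 ]
tile_a [199. 326.] 0.7 [0.811 0.002 0.03 ]
tile_a [345. 304.] 0.66 [0.561 0.084 0.03 ]
tile_a [188. 209.] 0.63 [ 0.723 -0.336  0.03 ]
push_a [198. 304.] 0.88 [ 0.804 -0.     0.08 ]
push_a [398. 339.] 0.68 [0.551 0.222 0.08 ]
push_a [303. 243.] 0.66 [ 0.575 -0.053  0.08 ]
push_a [180. 188.] 0.65 [ 0.728 -0.349  0.08 ]
stem_cup [275. 195.] 0.87 [ 0.523 -0.292  0.03 ]
tile_c [309. 264.] 0.92 [ 0.567 -0.042  0.03 ]
tile_c [367. 168.] 0.84 [ 0.261 -0.287  0.03 ]
tile_c [394. 356.] 0.76 [0.55 0.22 0.03]
tile_c [300. 221.] 0.75 [ 0.52  -0.172  0.03 ]
tile_c [199. 326.] 0.7 [0.811 0.002 0.03 ]
tile_c [345. 304.] 0.66 [0.561 0.084 0.03 ]
tile_c [188. 209.] 0.63 [ 0.723 -0.336  0.03 ]
```

View pics/top.png

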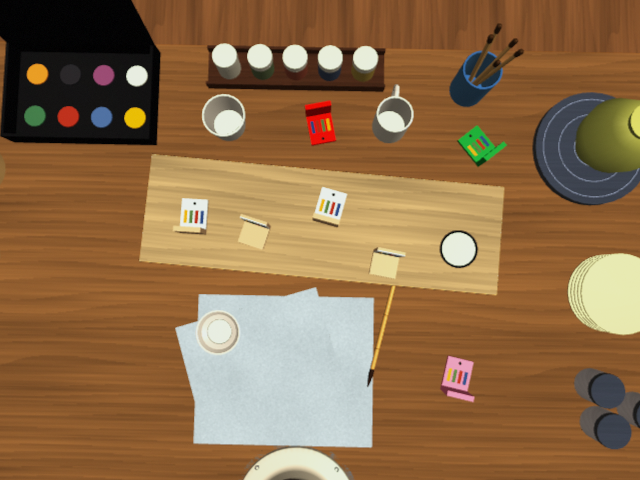

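View pics/scene.png

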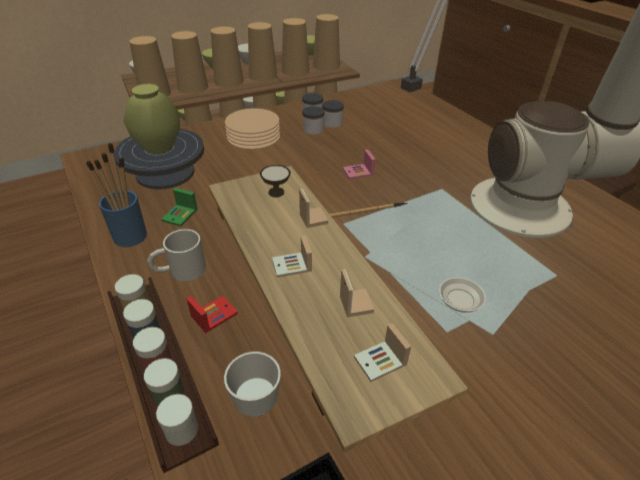

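The top view shows seven tile-shaped things:
- **Fallen, white-glazed:** (190,215) and (330,205). These fit tile_a and tile_b.
- **Standing, tan:** (254,232) and (386,262).
- **Coloured look-alikes:** red (320,122), green (482,145) and pink (458,376).

Both fallen tiles have their foot on the robot side. I'll go above the left one and look closer.

```bash
python3 -m inch '[[4,-4,0.2,3],[8,-8,0.5,6],[12,-12,1,9],[16,-16,1,12],[20,-20,1,15],[24,-24,1,18],[28,-28,1,20.7],[31,-30,1,20.7]]' 0 20
cat > look.py <<'E'
from h import *
import sys
o=bot.get_obs(); print(o["time"],o["ee_pos"],o["tcp_rot"],o["opening"])
p=cam("wrist")
for th,z in(("tile_a",.03),("push_a",.08)):
    for d in bot.landmark_of(th,p): print(th,np.round(d["point"]),round(d["score"],2),np.round(at_z(p,d["point"],z),4))
save(p,sys.argv[1])
E
python3 look.py w1.png
```

```text
time: 1.5
ee_pos: [0.5056, 0.2125, 0.2495]
tcp_rot: [180.0, 0.0, 180.0]
wrist_force: [-0.9, 1.4, 0.1]
opening: 0.0001
grasp_force: 0.0
1.5 [0.50556992 0.21245797 0.24945187] [1.79999487e+02 2.73342382e-02 1.79956004e+02] 0.00010259687290295645
tile_a [ 41. 275.] 0.95 [ 0.5653 -0.0448  0.03  ]
tile_a [187. 275.] 0.95 [0.5652 0.089  0.03  ]
tile_a [329. 252.] 0.8 [0.5435 0.2194 0.03  ]
push_a [330. 277.] 0.87 [0.5491 0.2193 0.08  ]
```

View pics/w1.png

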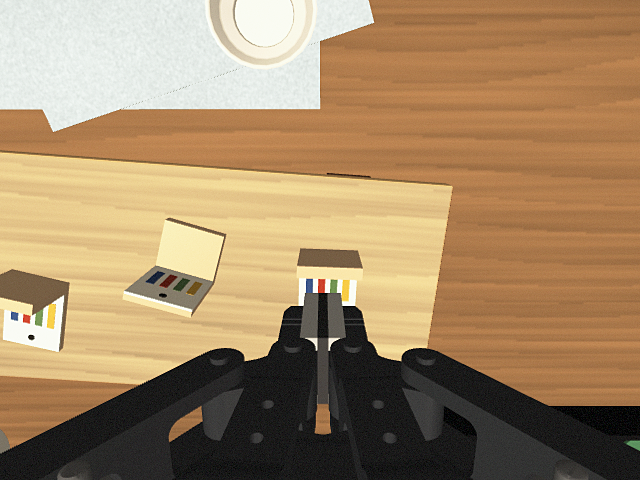

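The wrist view shows the left tile lying square to the world axes to within about 2°. Its foot's upper end runs from (296,273) to (362,275), with the white brush-stroked glaze below it in the picture. The push point is about (0.549, 0.219). I'll come down behind the foot, over the panel.

```bash
python3 -m inch '[[4,0.3,0,0],[7.2,0.6,-1,0],[7.2,0.6,-5,0],[7.2,0.6,-9,0],[7.2,0.6,-12,-1],[7.2,0.6,-14,-2],[7.2,0.6,-14,-2],[7.2,0.6,-14,-2]]'
python3 - <<'E'
from h import *
p=cam("wrist"); save(p,"w2.png",(200,180,460,400),2.5)
o=bot.get_obs();print(o["ee_pos"],o["tcp_rot"])
for d in bot.landmark_of("push_a",p): print(np.round(d["point"]),d["score"],np.round(at_z(p,d["point"],.08),4))
E
```

```text
time: 2.65
ee_pos: [0.5761, 0.2212, 0.1106]
tcp_rot: [180.0, 0.1, 178.1]
wrist_force: [-0.4, -0.6, 0.9]
opening: 0.0002
grasp_force: 0.0
[0.57640702 0.22119628 0.11081132] [1.79954984e+02 9.70411509e-02 1.78076798e+02]
[313. 236.] 0.74 [0.5499 0.2189 0.08  ]
```

View pics/w2.png

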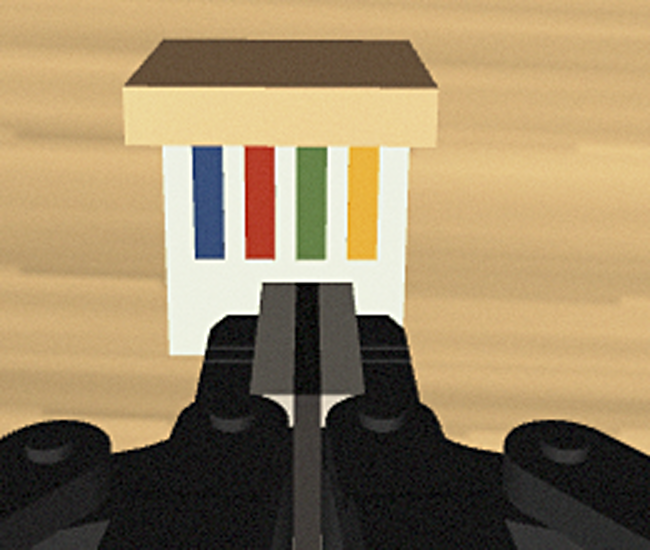

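The finger is square to the foot, and the foot's inner edge is at about x = 0.5505. Next I lower the finger and make contact.

```bash
python3 -m inch '[[0,-0.2,-1.5,0],[0,-0.2,-3,0],[0,-0.2,-3.05,0],[-0.7,-0.2,-3.05,0],[-1.2,-0.2,-3.05,0],[-1.7,-0.2,-3.05,0],[-2.2,-0.2,-3,0],[-2.6,-0.2,-2.95,0]]'
python3 - <<'E'
from h import *
a=cam("wrist");b=cam("scene"); save(a,"w3.png",(200,180,460,400),1.5)
im=np.hstack([cv2.resize(x["img"][b0[1]:b0[3],b0[0]:b0[2],::-1],(390,330)) for x,b0 in((a,(200,180,460,400)),(b,(264,230,464,400)))]); cv2.imwrite("pics/c3.png",im)
E
```

```text
time: 3.75
ee_pos: [0.5498, 0.2186, 0.08]
tcp_rot: [180.0, 0.0, 178.0]
wrist_force: [-0.7, 0.3, 0.1]
opening: 0.0002
grasp_force: 0.1
```

View pics/c3.png

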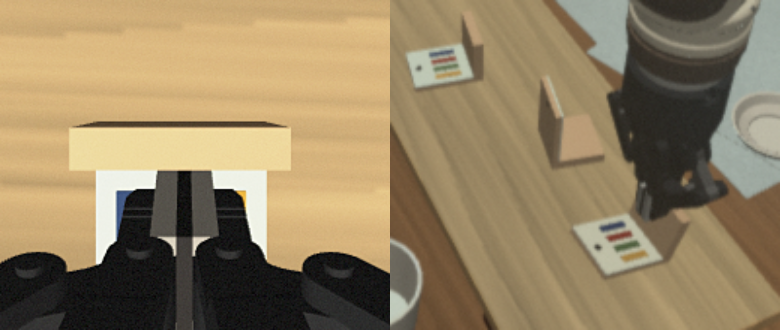

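The tile is still lying flat, and the finger looks to be just at the edge. I'll measure whether the tile has shifted.

Run:
```python
from h import *
a=cam("wrist"); o=bot.get_obs(); print(o["ee_pos"],o["wrist_force"])
for d in bot.landmark_of("push_a",a): print(np.round(d["point"]),d["score"],np.round(at_z(a,d["point"],.08),4))
print(at_z(a,(320,180+170/1.5),.08), at_z(a,(320,180+127/1.5),.08), at_z(a,(320,180+170/1.5),.072))
b=cam("top"); print([ (np.round(d["point"]),np.round(at_z(b,d["point"],.08),4)) for d in bot.landmark_of("push_a",b)])
f,R,t=a["P"]; 
for dx in(0,-.011):
  c=R@(np.array(o["ee_pos"])+[dx,0,-.008])+t; print(dx,a["cx"]+f*c[0]/c[2],a["cy"]+f*c[1]/c[2])
```

```text
[0.55004363 0.21861496 0.07993925] [1.12747206 0.22891533 0.33668493]
[319. 290.] 0.81 [0.535  0.2186 0.08  ]
[0.53639775 0.21897651 0.08      ] [0.52574512 0.21934809 0.08      ] [0.53971987 0.21881755 0.072     ]
[(array([329., 214.]), array([ 0.5794, -0.055 ,  0.08  ])), (array([317., 106.]), array([ 0.7886, -0.0281,  0.08  ])), (array([463., 394.]), array([ 0.2456, -0.3102,  0.08  ])), (array([184., 234.]), array([0.5356, 0.2205, 0.08  ])), (array([494., 148.]), array([ 0.7122, -0.3704,  0.08  ])), (array([451., 249.]), array([ 0.5169, -0.2868,  0.08  ]))]
0 320.41416077365216 318.4893249648807
-0.011 319.39590599024365 291.6046214463122
```

Run:
```python
from h import *
a=cam("wrist"); f,R,t=a["P"]
def pr(X):
  c=R@np.array(X)+t; return np.round([a["cx"]+f*c[0]/c[2],a["cy"]+f*c[1]/c[2]],1)
h=.5405;y=.2186
for th in(0,15,20):
  s,c=np.sin(np.radians(th)),np.cos(np.radians(th))
  for off in (0,-.014):
    print(th,off,[pr([h+off+(x*c-z*s)/1e3,y+w,.03+(x*s+z*c)/1e3]) for x,z,w in((0,0,.026),(0,50,.026),(10,50,.026),(70,7,.026))])
b=cam("scene");save(b,"s4.png",(360,310,440,390),6); print("cam",-R.T@t)
```

```text
0 0 [array([375.1, 258. ]), array([392.6, 300.8]), array([392.3, 326.4]), array([376.7, 395.1])]
0 -0.014 [array([375.1, 229.1]), array([393.1, 263.2]), array([392.8, 290.2]), array([376.7, 370.6])]
15 0 [array([375.1, 258. ]), array([392.3, 264.6]), array([393.2, 293.1]), array([381.7, 411.7])]
15 -0.014 [array([375.1, 229.1]), array([392.8, 225.6]), array([393.7, 254.9]), array([381.9, 385.1])]
20 0 [array([375.1, 258. ]), array([391.8, 252.1]), array([393.1, 280.8]), array([383.5, 415.6])]
20 -0.014 [array([375.1, 229.1]), array([392.3, 212.8]), array([393.6, 242.1]), array([383.7, 388.1])]
cam [0.48111901 0.22165327 0.21407893]
```

View pics/s4.png

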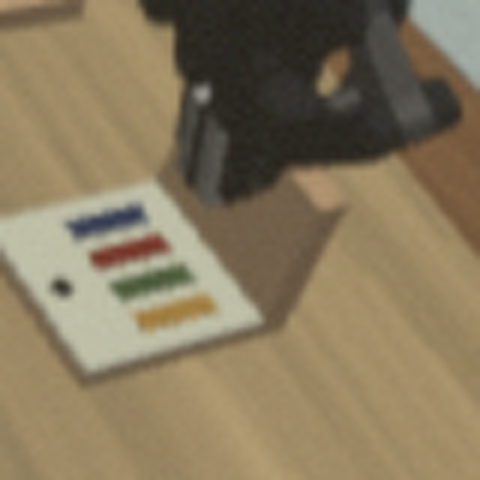

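The edges match a tilt of about 15° with the heel still in place. I'll continue along the arc.

```bash
python3 -m inch '[[-0.6,0,0.05,0],[-1.2,0,0.05,0],[-1.8,0,-0.1,0],[-2.4,0,-0.3,0],[-2.8,0,-0.55,0],[-3.2,0,-0.8,0],[-3.65,0,-1.2,0],[-4.1,0,-1.3,0]]'
python3 - <<'E'
from h import *
b=cam("scene");save(b,"s5.png",(340,290,450,400),5)
E
```

```text
time: 5.15
ee_pos: [0.5087, 0.2185, 0.0663]
tcp_rot: [-180.0, -0.0, 178.0]
wrist_force: [0.1, 0.1, 0.4]
opening: 0.0004
grasp_force: 0.0
```

View pics/s5.png

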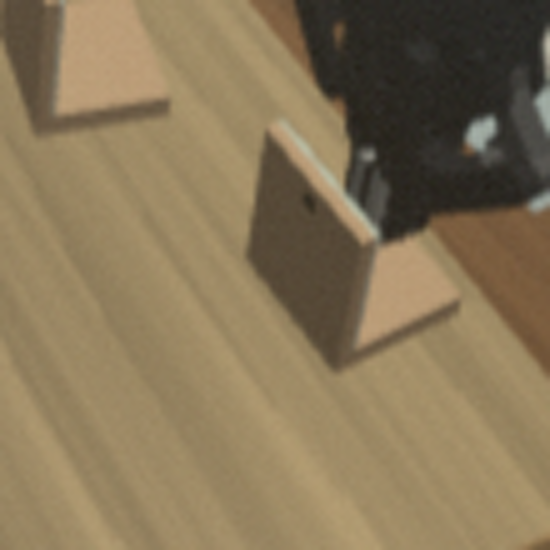

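The left tile stands. I'll back off up and away, then go above the second tile.

```bash
python3 -m inch '[[-1.2,0,0.3,0],[-2,0,3,0],[-2,0,8,0],[-2,-4,13,0],[-1,-10,16,0],[0,-16,16,0],[0,-21,16,0],[0,-26.5,16,0]]'
sed -i 's/save(p,sys.argv\[1\])/save(p,sys.argv[1],(180,130,460,340),2.5)/' look.py; python3 look.py w6.png
```

```text
time: 6.2
ee_pos: [0.5086, -0.048, 0.2274]
tcp_rot: [-180.0, 0.1, 178.0]
wrist_force: [0.9, -0.2, -0.7]
opening: 0.0003
grasp_force: 0.0
6.2 [ 0.50860557 -0.04797044  0.2273519 ] [-1.79997059e+02  5.10183987e-02  1.78030704e+02] 0.00033629349309579704
tile_a [328. 281.] 0.88 [ 0.5657 -0.0445  0.03  ]
tile_a [481. 277.] 0.87 [0.5665 0.0879 0.03  ]
tile_a [174. 228.] 0.83 [ 0.5146 -0.1711  0.03  ]
tile_a [  6. 412.] 0.55 [ 0.6886 -0.3543  0.03  ]
```

View pics/w6.png

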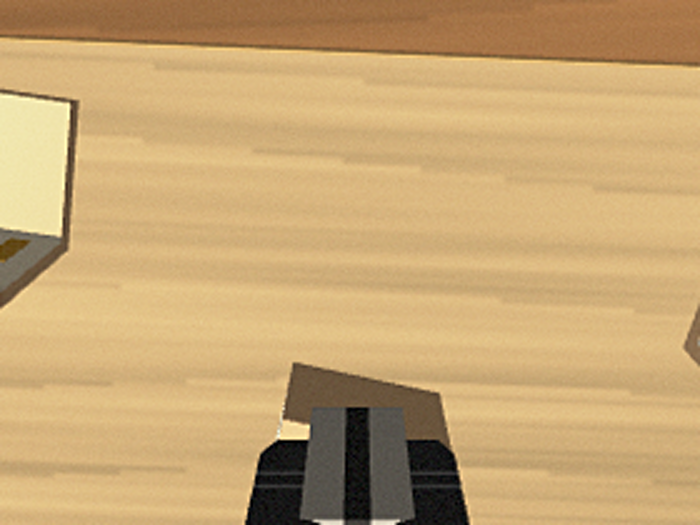

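This view shows the heel edge of the right tile, from (297,275) to (356,287) in the full picture. The finger hides the rest. I'll take the tile's pose from that edge.

Run:
```python
from h import *
a=cam("wrist"); A=at_z(a,(296.8,274.8),.03);B=at_z(a,(355.6,287.2),.03)
d=B-A; L=np.linalg.norm(d); yaw=np.degrees(np.arctan2(-d[0],d[1])); m=(A+B)/2
print(A,B,L,"tile yaw",yaw,"heel",m)
n=np.array([d[1],-d[0]])/L   # tile +x
print("n",n); 
for u in(.010,.036,0,-.0133,-.0255,-.0328,-.0445): print(u,m[:2]+n*u,"tcp",m[:2]+n*(u+.011))
```

```text
[ 0.55921545 -0.07155506  0.03      ] [ 0.57253277 -0.02119663  0.03      ] 0.052089553160635155 tile yaw -14.81280855713944 heel [ 0.56587411 -0.04637584  0.03      ]
n [ 0.96676626 -0.25566189]
0.01 [ 0.57554177 -0.04893246] tcp [ 0.5861762  -0.05174474]
0.036 [ 0.60067769 -0.05557967] tcp [ 0.61131212 -0.05839195]
0 [ 0.56587411 -0.04637584] tcp [ 0.57650854 -0.04918813]
-0.0133 [ 0.55301612 -0.04297554] tcp [ 0.56365055 -0.04578782]
-0.0255 [ 0.54122157 -0.03985647] tcp [ 0.551856   -0.04266875]
-0.0328 [ 0.53416418 -0.03799013] tcp [ 0.5447986  -0.04080242]
-0.0445 [ 0.52285301 -0.03499889] tcp [ 0.53348744 -0.03781117]
```

```bash
python3 -m inch '[[4,-0.3,0,-4],[8,-0.6,0,-8],[9.2,-0.8,-2,-12.8],[9.2,-0.8,-6,-12.8],[9.2,-0.8,-10,-12.8],[9.2,-0.8,-11.7,-12.8],[9.2,-0.8,-11.7,-12.8],[9.2,-0.8,-11.7,-12.8]]'
sed -i 's/(180,130,460,340),2.5/(200,180,460,400),2.5/' look.py; python3 look.py w7.png
```

```text
time: 7.4
ee_pos: [0.6019, -0.0541, 0.1118]
tcp_rot: [180.0, 0.1, 165.3]
wrist_force: [-0.4, -0.1, 1.9]
opening: 0.0001
grasp_force: 0.0
7.4 [ 0.60194406 -0.05406631  0.11176966] [1.79973692e+02 1.40869101e-01 1.65255186e+02] 0.00010992827635470275
tile_a [572. 127.] 0.95 [0.5664 0.0867 0.03  ]
tile_a [ 63. 154.] 0.8 [ 0.513  -0.1688  0.03  ]
tile_a [320. 190.] 0.71 [ 0.5648 -0.0448  0.03  ]
push_a [320. 236.] 0.63 [ 0.5763 -0.0479  0.08  ]
```

View pics/w7.png

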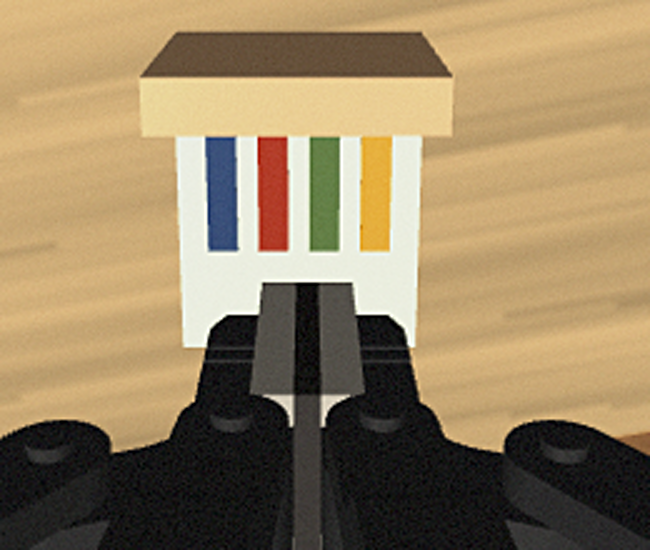

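This is the enlarged crop of the right tile: white glaze and tan foot, square and centred under the finger. Next I lower and push along the tile's own -x, which is (-0.967, 0.256).

```bash
python3 -m inch '[[0,0,-1.5,0],[0,0,-3,0],[0,0,-3.15,0],[-0.77,0.2,-3.15,0],[-1.26,0.33,-3.15,0],[-1.74,0.46,-3.15,0],[-2.2,0.58,-3.15,0],[-2.6,0.69,-3.1,0]]'
python3 - <<'E'
from h import *
a=cam("wrist")
o=bot.get_obs(); f,R,t=a["P"]
def pr(X):
  c=R@np.array(X)+t; return np.round([a["cx"]+f*c[0]/c[2],a["cy"]+f*c[1]/c[2]],1)
m=np.array([.5659,-.0464]);n=np.array([.967,-.256]);w=np.array([.256,.967])*.026
for th in(0,15,25):
  s,c=np.sin(np.radians(th)),np.cos(np.radians(th))
  print(th,[pr([*(m+n*(x*c-z*s)/1e3+w),.03+(x*s+z*c)/1e3]) for x,z in((0,0),(0,50),(10,50))])
x=a["img"][180:400,200:460,::-1]; cv2.imwrite("pics/w8.png",cv2.resize(x,None,fx=2,fy=2))
E
```

```text
time: 8.55
ee_pos: [0.5749, -0.0474, 0.0789]
tcp_rot: [180.0, 0.0, 165.2]
wrist_force: [0.5, -0.4, -0.2]
opening: -0.0003
grasp_force: 0.1
0 [array([373.7, 262.4]), array([390.8, 306.8]), array([389.5, 332.4])]
15 [array([373.7, 262.4]), array([391.7, 270.6]), array([391.6, 299.2])]
25 [array([373.7, 262.4]), array([391.4, 245.7]), array([392.2, 274.2])]
```

View pics/w8.png

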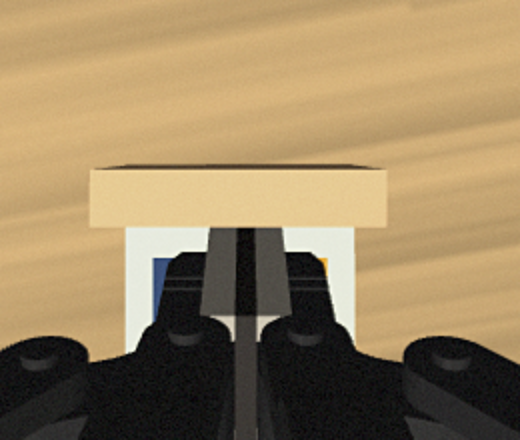

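The tilt is about 17° and the heel is still in place (row 262, as predicted). I'll continue along the arc.

```bash
python3 -m inch '[[-0.58,0.15,0.1,0],[-1.16,0.31,0.1,0],[-1.74,0.46,-0.05,0],[-2.32,0.61,-0.25,0],[-2.71,0.72,-0.5,0],[-3.1,0.82,-0.75,0],[-3.5,0.93,-1.1,0],[-3.97,1.05,-1.2,0]]'
python3 -m inch '[[-1.2,0.3,0.3,0],[-2,0.5,3,0],[-2,0.5,7,0],[-4,0.5,11,0],[-8,0.5,16,0],[-12,0.5,16,0],[-16,0.5,16,0],[-18,0.5,16,0]]'
python3 - <<'E'
from h import *
b=cam("scene");save(b,"s9.png",(200,140,460,400),2.2)
E
```

```text
time: 9.6
ee_pos: [0.535, -0.0369, 0.0664]
tcp_rot: [-180.0, -0.0, 165.2]
wrist_force: [-0.1, 0.9, 0.2]
opening: 0.0
grasp_force: 0.0
time: 10.6
ee_pos: [0.3534, -0.0319, 0.2274]
tcp_rot: [180.0, 0.1, 165.2]
wrist_force: [1.5, 0.1, 0.2]
opening: -0.0001
grasp_force: 0.0
```

View pics/s9.png

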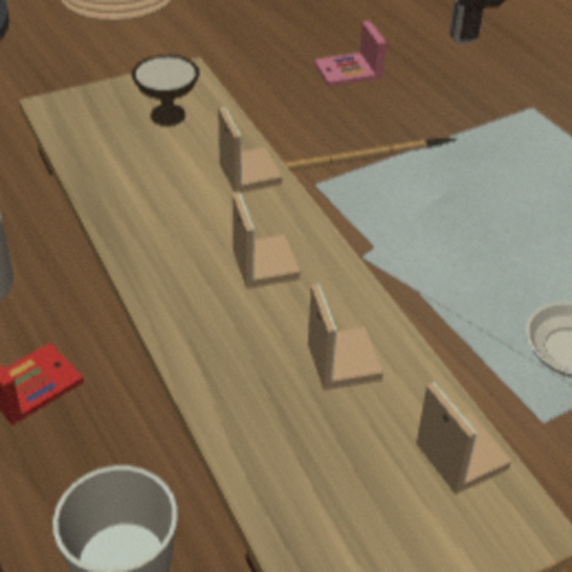

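All four tiles stand on their feet. The cup, the brush and the look-alikes are where they were, and the arm is clear.

```bash
python3 -c "
from workcell import bot
print(bot.job_done())"
```

```text
the job is handed in; nothing more can be done
None
```

Both fallen tiles were tipped back up onto their feet where they lay, the other things look untouched, and the job is handed in at about 11 s; no verdict was shown.

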